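# Snap the clay roller into its spring-clip holder

### The job

Put the long clay roller with the tapered ends away in its holder: bring it lengthwise over the two spring clips and press it straight down with the gripper so that its ends spread the clips and it snaps in between them and lies fully down in its cradles, then let go. Leave the short square-ended roller lying where it is.

Things in the scene. Friction and masses are not known exactly. Their poses are not given: they have to be found in the camera images.
- long_roller: Clay roller to put away: pale wood cylinder 160 mm long, 34 mm diameter, 90 to 140 g, both ends tapered (14 mm long cones down to a 14 mm flat). Starts level in a low fixed rest, axis 30 mm above the table; V feet (12 thick, 26 out, lower than the axis) stand 36 mm either side of its middle, a spine 16 wide, 6 high between. Origin: mid-length on the axis; x along it, either way; y, z arbitrary.
- short_roller: Bystander, to be left where it lies: the same wood and 34 mm diameter, but only 110 mm long and with square ends, lying level in a second, equal rest, axis 30 mm above the table. Origin: its middle, on its axis; x axis along it.
- holder: Holder, fixed: dark wood base 220 (x) by 64 (y) by 14 mm high; two shallow V cradles, 50 mm wide, 12 thick, 45 high at x = -48 and 48 mm; beyond them two upright spring clips, 90 high, each with a free-turning grey wheel, 16 diameter, 44 wide, centred at x = -82 and 82, z = 69: the gap of 148 mm springs open, 4.5 N a side at first, 6.5 N at 6 mm, 20 mm at most. Origin: middle of underside.
- seat (a point): Where the long roller's middle lies when home in the holder: on the holder's vertical axis, 52 mm above the table; x axis: the holder's, along which the roller lies. The tapered ends touch the wheels from 32 mm above this point; pressing home takes 10 to 15 N, and the wheels then close over the ends. Below, between the cradles, only the base (38 mm under this point): fingers have room there.
Mind the look-alikes: they are no part of the job. What is shaped like the long_roller but black, blue or orange is not meant.

How it is judged:
By the outcome, as a careful person would: the job done as asked, in the order asked, and still so for the second after the job is handed in, with the robot touching nothing.
It also fails if it takes over 40 s, if anything falls off the work surface, if the arm or the gripper's body presses on something with over 40 N, if the wrist force passes 120 N, or if a joint passes its speed limit or range.

### The arm

A 6-joint arm with a two-finger parallel gripper is mounted at the origin on the work surface. World frame = base frame: x ahead of the robot, y to its left, z up, the work surface at z = 0. Lengths are in mm, angles in degrees, forces in N, time in s.
With the tool pointing down it reaches from about 350 to 850 mm from the base axis. Payload 8.1 kg.
Tool frame: the origin (TCP) lies at the very end of the fingers, on their centre line; the grasp point (between the pads) lies r.tcp_to_grasp behind it (r.tcp_to_grasp is the distance from the TCP to the grasp point, in mm); z points along the fingers, y is the line along which they close (so a half turn about z gives the same grasp; the last joint's range is limited). The gripper opens to 85 mm and grips with 20 to 120 N. Pads are 22 mm wide; open, the fingers measure 114 mm over their backs; the gripper's body (76 mm by 85 mm) begins 54 mm behind the grasp point. The pads swing forward as they close: fully open they stand 13 mm farther back than shut.
Start: joints at [-74.336, 7.471, 85.268, -0, 87.261, -4.893], TCP at [210.711, -561.789, 231.292] pointing down, gripper open.
Joint ranges: [-169.43, 169.43], [-51.17, 129.36], [1.28, 143.12], [-76.62, 256.62], [0, 156.53], [-152.29, 152.29]. Speed limits (degrees/s): [136.94, 136.94, 159.86, 180, 180, 180].

### API

Orientations are given as [roll, pitch, yaw] about the fixed x, y, z axes, in that order (R = Rz(yaw) Ry(pitch) Rx(roll)).
In Python, from bench import r gives the robot as it stands.
- The arm moves only by the shell command python3 -m handwheel 'ROWS' [OPENING] [FORCE]. ROWS is JSON, a list of rows, each a list of 4 numbers: the shift along the tool's x, y, z in m, then the turn about the tool's z in degrees. A call has 1 to 10 rows; each row shifts and turns the commanded pose from where the row before left it, along the tool's axes as they then stand; what a row does not reach is not made up. A row lasts 1/10 s, in which the tool goes at most 50 mm and 8.59 degrees, less where a joint would pass 70% of its speed; a pose out of reach is approached as far as the arm can. A call is refused whole if a number of a shift passes 0.05 or a number of a turn 8.59, either way. A call with a gripper value outside its range is refused whole. OPENING is the finger opening in m, from 0 to 0.0854, set as the call begins (- or left out, the last holds). The fingers move at their own pace and stop on an object; FORCE is the grip in N (left out, the last holds). Time passes only in rows, so rows that do not move let the fingers close. It gives the time, the measured TCP pose, the force, the opening and the grip force at its end, in the units of the state.
- r.sense(): the state, without advancing time (a new reading comes with each control period).
- r.snapshot(name): name is "scene" or "top" or "wrist"; returns the picture (420x560x3 uint8, red, green, blue); there is no depth.
- r.camera_params(name): a dict with "fx", "fy", "cx", "cy" (pixels), "D" ([k1, k2, p1, p2, k3] as OpenCV has them; the pictures are not rectified), "R" (3x3) and "t" (3): a world point X has camera coordinates R X + t; the wrist camera has in their place "mount" (4x4, takes a point from camera to tool coordinates, whose origin is the TCP and whose axes are the flange's). Camera axes: x right, y down, z forward; pixel columns grow to the right and rows downward; lengths in mm; the calibration is good to about 2 mm. A picture is of the moment at which its call begins: read the wrist's pose just before it. camera_params takes no time and is no camera call.
- r.hand_in(): hands the job in; it is judged then, once.
The state is a dict: "time": time; "joint_pos": joint angles; "qd": joint speeds; "joint_efforts": joint torques, N m; "tool_pos": TCP position; "tcp_rot": TCP orientation; "ft_force": force on the tool from outside, world axes, zero at the start; "wrist_torque": the same for the moment, N m; "finger_gap": finger opening in mm; "grip_force": force on a finger pad.
Only numpy, scipy, OpenCV 4.12 (cv2) and the standard library are available. Lean on these libraries where they do the work, as an engineer would, in place of code of your own. Each camera call takes 0.05 s, during which the arm holds its last target. There are 200 camera calls.

## Working session

There is one attempt and no reset: what is moved stays moved. The work goes in short steps, Python scripts to look and compute and a shell command to move; the robot and the scene stay as the last step left them, time stands still between calls to the robot, and variables do not carry over. Pictures are saved under pics/ and viewed, at most 10 in all, crops included, and the job is handed in when it is done.

```bash
mkdir -p pics; ls
python3 - <<'E'
from bench import r
import cv2
for n in ["scene","top"]:
    cv2.imwrite(f"pics/{n}0.png",r.snapshot(n)[:,:,::-1]); p=r.camera_params(n); print(n,p)
print(r.camera_params("wrist")); print(r.tcp_to_grasp, r.sense())
E
```

```text
pics
scene {'fx': 457.3297929193608, 'fy': 457.3297929193608, 'cx': 275.3748887243931, 'cy': 208.0269389287395, 'D': array([-0.11833535,  0.        ,  0.        ,  0.        ,  0.        ]), 'R': array([[ 0.71085677,  0.70326367, -0.01014198],
       [ 0.58639368, -0.60056389, -0.54356735],
       [-0.38836208,  0.38045134, -0.83930428]]), 't': array([-310.5024579 , -318.56021491, 1244.63908208])}
top {'fx': 507.23472572929495, 'fy': 507.23472572929495, 'cx': 276.0120919921264, 'cy': 204.26899087304542, 'D': array([0.04653546, 0.        , 0.        , 0.        , 0.        ]), 'R': array([[-0.00698399, -0.99996829,  0.00382572],
       [-0.97970719,  0.00607601, -0.20034196],
       [ 0.20031236, -0.00514727, -0.97971856]]), 't': array([ -57.9412964 ,  518.82555095, 1071.44473304])}
{'fx': 308.0853871438438, 'fy': 308.0853871438438, 'cx': 278.14988923705033, 'cy': 209.14598245244957, 'D': array([-0.0540311,  0.       ,  0.       ,  0.       ,  0.       ]), 'mount': array([[-2.35036877e-04, -9.55622909e-01, -2.94592600e-01,
         7.48271371e+01],
       [ 9.99999729e-01, -4.30270125
[... 232 characters left out ...]
0000003 {'time': 0.1, 'joint_pos': array([-7.43354196e+01,  7.50873300e+00,  8.53246033e+01, -7.70494715e-04,
        8.72620057e+01, -4.89388505e+00]), 'qd': array([-0.01614903, -0.07905107, -0.07447083,  0.04094903, -0.06765651,
       -0.03827807]), 'joint_efforts': array([ 1.44336787e-03, -5.70948458e+01, -5.01942158e+01, -1.81615897e-04,
        8.01361632e-03,  1.35947818e-06]), 'tool_pos': array([ 210.56901827, -561.29697994,  230.35570195]), 'tcp_rot': array([-1.79904940e+02, -7.36693311e-03,  2.05584967e+01]), 'ft_force': array([-0.16046261,  0.2706137 ,  0.24458119]), 'wrist_torque': array([-0.03276182, -0.02878669, -0.02077928]), 'grip_force': 0.0, 'finger_gap': 85.39426070173893}
```

View pics/top0.png

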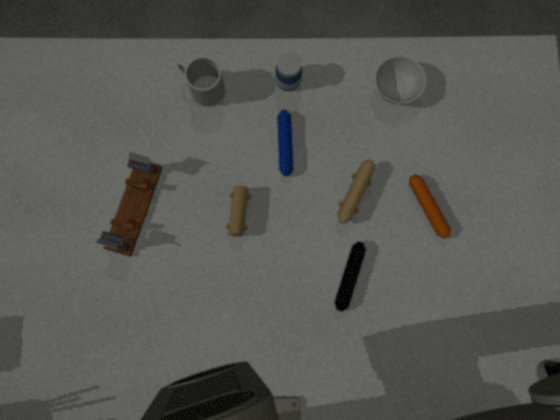

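View pics/scene0.png

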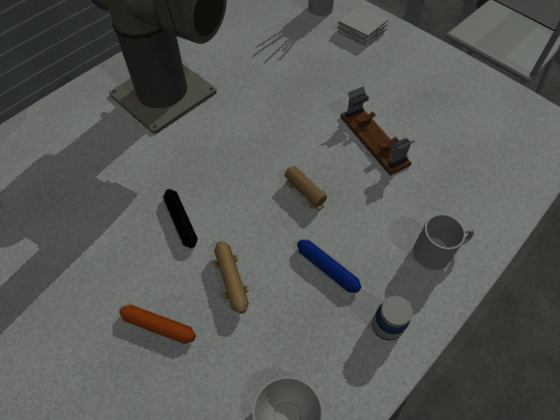

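Top view candidates are the long pale wood with tapered ends (356,191), short pale wood (238,211), blue (286,143), orange (430,206) and black (350,276). I choose (356,191). The holder is at (132,208), with its clips at (141,162) and (114,240). Next I measure and check a crop.

```bash
cat > h.py <<'E'
import numpy as np, cv2
from bench import r
from scipy.spatial.transform import Rotation as Ro
def ray(name,uv,s=None):
    p=r.camera_params(name); K=np.array([[p['fx'],0,p['cx']],[0,p['fy'],p['cy']],[0,0,1]])
    n=cv2.undistortPoints(np.array(uv,float).reshape(-1,1,2),K,p['D']).reshape(-1,2)
    d=np.c_[n,np.ones(len(n))]
    if name=="wrist":
        s=s or r.sense(); T=Ro.from_euler('xyz',s['tcp_rot'],degrees=True).as_matrix(); M=p['mount']
        return T@M[:3,3]+s['tool_pos'], d@(T@M[:3,:3]).T
    return -p['R'].T@p['t'], d@p['R']
def plane(name,uv,z,s=None):
    o,d=ray(name,uv,s); return o+d*((z-o[2])/d[:,2])[:,None]
def px(name,X):
    p=r.camera_params(name); K=np.array([[p['fx'],0,p['cx']],[0,p['fy'],p['cy']],[0,0,1]])
    return cv2.projectPoints(np.array(X,float).reshape(-1,1,3),cv2.Rodrigues(p['R'])[0],p['t'],K,p['D'])[0].reshape(-1,2)
def two(uva,uvb,na="top",nb="scene"):
    oa,da=ray(na,[uva]); ob,db=ray(nb,[uvb]); A=np.c_[da[0],-db[0]]
    t=np.linalg.lstsq(A,ob-oa,rcond=None)[0]; P=oa+t[0]*da[0];Q=ob+t[1]*db[0]
    return (P+Q)/2,np.linalg.norm(P-Q)
E
python3 - <<'E'
from h import *
def blobs(n,lo,hi):
    im=cv2.imread(f"pics/{n}0.png"); hsv=cv2.cvtColor(im,cv2.COLOR_BGR2HSV)
    m=cv2.inRange(hsv,lo,hi); m=cv2.morphologyEx(m,cv2.MORPH_OPEN,np.ones((3,3)))
    return [c for c in cv2.findContours(m,0,2)[0] if cv2.contourArea(c)>300]
im=cv2.imread("pics/top0.png");h=cv2.cvtColor(im,cv2.COLOR_BGR2HSV);print("hsv",h[191,356],h[211,238],h[210,132],h[206,430])
for n in ["top","scene"]:
    for nm,lo,hi in [("wood",(11,70,60),(25,190,255)),("holder",(3,100,30),(12,215,140))]:
        for c in blobs(n,lo,hi):
            rr=cv2.minAreaRect(c); b=cv2.boxPoints(rr); z=30 if nm=="wood" else 14
            e=sorted([(np.linalg.norm(b[i]-b[(i+1)%4]),i) for i in range(4)]); 
            ends=[(b[i]+b[(i+1)%4])/2 for _,i in e[:2]]
            P=plane(n,ends,z); d=P[1]-P[0]
            print(n,nm,np.round(rr[0]),cv2.contourArea(c),"ends",np.round(P[:,:2]),"mid",np.round(P.mean(0)),"len",round(np.linalg.norm(d)),"yaw",round(np.degrees(np.arctan2(d[1],d[0])),1))
a=cv2.resize(im[140:250,320:400],None,fx=5,fy=5); b=cv2.resize(im[140:260,90:170],None,fx=4.58,fy=4.58)[:550]
cv2.imwrite("pics/crop0.png",np.hstack([a,b]))
E
```

```text
hsv [ 18 112 100] [ 17 106  91] [ 11 159  64] [ 14 250 105]
top wood [129. 211.] 354.0 ends [[538. 251.]
 [482. 288.]] mid [510. 269.  30.] len 67 yaw 147.1
top wood [236. 210.] 560.5 ends [[566.  23.]
 [454.  36.]] mid [510.  30.  30.] len 113 yaw 173.3
top wood [354. 190.] 855.5 ends [[ 627. -276.]
 [ 483. -204.]] mid [ 555. -240.   30.] len 161 yaw 153.6
scene wood [233. 275.] 1021.0 ends [[ 481. -200.]
 [ 624. -276.]] mid [ 552. -238.   30.] len 162 yaw -27.8
scene wood [306. 183.] 434.5 ends [[446.  37.]
 [560.  22.]] mid [503.  29.  30.] len 115 yaw -7.7
scene wood [374. 136.] 302.0 ends [[490. 263.]
 [567. 240.]] mid [528. 252.  30.] len 79 yaw -16.2
```

View pics/crop0.png

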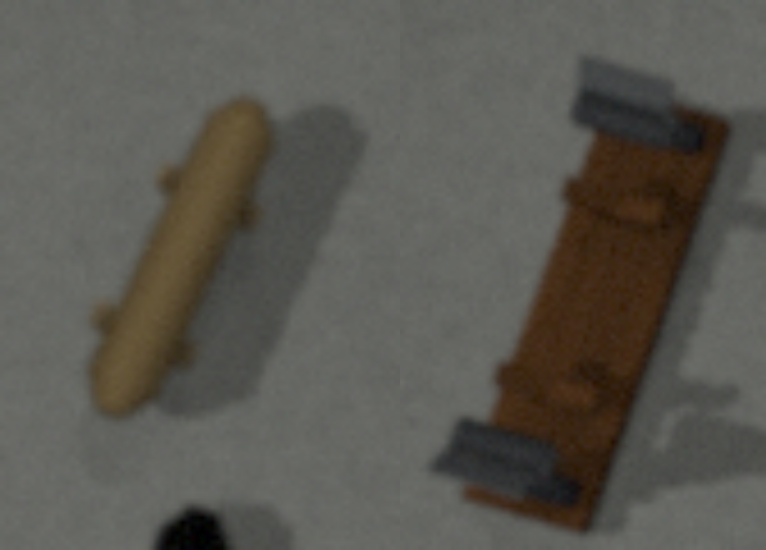

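The crop shows the pale roller with its tapered ends on V feet, and the holder's base corners at about (162,166), (131,256) and (104,247) px. The roller middle is about (553,-239) at yaw -27, with both views agreeing within 3 mm and a length of 161. Now I move above it.

```bash
python3 -m handwheel '[[0,0,0,8],[0,0,0,8],[0,0,0,8],[0,0,0,8],[0,0,0,8],[0,0,0,7.8]]' 0.0854 80 && python3 -m handwheel '[[0.0157,-0.0443,0.002,0],[0.0157,-0.0443,0.002,0],[0.0157,-0.0443,0.002,0],[0.0157,-0.0443,0.002,0],[0.0157,-0.0443,0.002,0],[0.0157,-0.0443,0.002,0],[0.0157,-0.0443,0.002,0],[0.0157,-0.0443,0.002,0],[0.0157,-0.0443,0.002,0],[0.0157,-0.0443,0.002,0]]' && python3 -m handwheel '[[0,0,0,0],[0,0,0,0]]'
python3 - <<'E'
from h import *
s=r.sense(); im=r.snapshot("wrist")[:,:,::-1].copy(); cv2.imwrite("pics/w1.png",im); print(s['tool_pos'],s['tcp_rot'],s['joint_pos'])
m=cv2.inRange(cv2.cvtColor(im,cv2.COLOR_BGR2HSV),(11,60,50),(25,190,255)); m=cv2.morphologyEx(m,cv2.MORPH_OPEN,np.ones((5,5)))
for c in cv2.findContours(m,0,2)[0]:
    if cv2.contourArea(c)<800: continue
    rr=cv2.minAreaRect(c);b=cv2.boxPoints(rr);P=plane("wrist",b,30,s);print(np.round(b),np.round(P[:,:2],1),np.round(P.mean(0),1))
    # long axis through slim ends: fit line
    pts=plane("wrist",c.reshape(-1,2),30,s)[:,:2]; _,_,v=np.linalg.svd(pts-pts.mean(0)); print(np.degrees(np.arctan2(v[0,1],v[0,0])))
E
```

```text
time: 0.7
tool_pos: [210.6, -561.4, 230.6]
tcp_rot: [-179.9, 0.0, -27.6]
ft_force: [0.6, 0.4, 0.0]
finger_gap: 85.3
grip_force: 0.0
time: 1.7
tool_pos: [554.0, -238.1, 210.8]
tcp_rot: [180.0, 0.0, -27.2]
ft_force: [0.5, -1.8, -0.2]
finger_gap: 85.2
grip_force: 0.0
time: 1.9
tool_pos: [553.3, -238.5, 210.4]
tcp_rot: [180.0, 0.1, -27.1]
ft_force: [-0.3, -1.1, 0.2]
finger_gap: 85.4
grip_force: 0.0
[ 553.3402446  -238.54677422  210.41922457] [ 1.79984454e+02  9.05180828e-02 -2.70891963e+01] [-2.81848036e+01  8.52431612e+00  8.62979751e+01 -1.73326626e-02
  8.52679133e+01  8.89058239e+01]
[[ 70. 282.]
 [105. 258.]
 [134. 303.]
 [ 99. 326.]] [[563.8  43.3]
 [569.4 -16.7]
 [503.7 -13.1]
 [495.1  50.1]] [533.   15.9  30. ]
139.03104686550884
[[259. 109.]
 [305. 109.]
 [305. 256.]
 [259. 256.]] [[ 632.9 -257. ]
 [ 611.8 -298.1]
 [ 465.9 -228. ]
 [ 490.1 -180.7]] [ 550.2 -240.9   30. ]
153.35108855765824
[[367. 105.]
 [391.  79.]
 [495. 175.]
 [471. 201.]] [[ 587.4 -355.7]
 [ 599.4 -386.4]
 [ 457.  -454.9]
 [ 441.  -422.1]] [ 521.2 -404.8   30. ]
-153.01026170116455
```

View pics/w1.png

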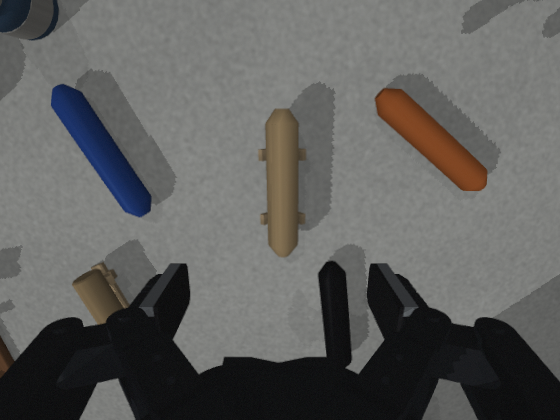

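The wrist view shows the pale roller from (281,109) to (284,256), between open fingers. The two views agree on (551,-240), yaw -27. Now I descend and grip.

```bash
python3 -m handwheel '[[-0.001,0.002,0.04,0],[0,0,0.04,0],[0,0,0.04,0],[0,0,0.04,0],[0,0,0.015,0],[0,0,0.01,0],[0,0,0.01,0],[0,0,0.005,0],[0,0,0,0]]' && python3 -m handwheel '[[0,0,0,0],[0,0,0,0],[0,0,0,0],[0,0,0,0],[0,0,0,0],[0,0,0,0],[0,0,0,0],[0,0,0,0]]' 0.02 80
```

```text
time: 2.85
tool_pos: [551.8, -241.5, 12.0]
tcp_rot: [180.0, -0.1, -27.3]
ft_force: [-0.8, -0.3, -0.4]
finger_gap: 85.8
grip_force: 0.0
time: 3.65
tool_pos: [551.5, -242.3, 12.4]
tcp_rot: [179.9, -0.1, -27.2]
ft_force: [-4.2, -4.1, 5.5]
finger_gap: 32.0
grip_force: 78.9
```

```bash
python3 -m handwheel '[[0,0,-0.01,0],[0,0,-0.02,0],[0,0,-0.04,0],[0,0,-0.04,0],[0,0,-0.03,0],[0,0,-0.02,0],[0,0,0,0],[0,0,0,0]]'
python3 - <<'E'
from h import *
s=r.sense(); im=r.snapshot("wrist")[:,:,::-1].copy(); cv2.imwrite("pics/w2.png",im); print(s['tool_pos'],s['tcp_rot'],s['ft_force'])
E
```

```text
time: 4.45
tool_pos: [551.3, -240.9, 171.1]
tcp_rot: [-180.0, -0.0, -27.2]
ft_force: [-0.2, -0.3, -1.9]
finger_gap: 31.9
grip_force: 79.3
[ 551.31453415 -240.91136568  171.1467573 ] [-1.79986990e+02 -1.98353860e-02 -2.72346967e+01] [-0.23754283 -0.32219308 -1.85419308]
```

View pics/w2.png

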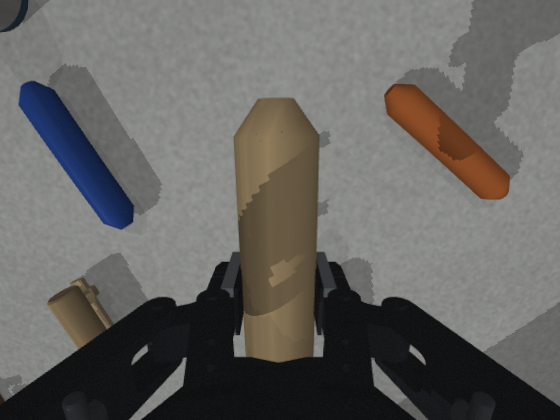

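The roller is held centrally and level, with its far tip at (277,98), which puts the middle about 1 mm along +x tool. Next I measure the holder precisely from the first pictures.

Run:
```python
from h import *
a=cv2.imread("pics/top0.png")[145:265,90:170]; b=cv2.imread("pics/scene0.png")[80:180,330:420]
f=lambda i,s: np.clip(cv2.resize(i,None,fx=s,fy=s,interpolation=cv2.INTER_CUBIC)*1.8,0,255).astype('u1')
A=f(a,5);B=f(b,5); B=cv2.copyMakeBorder(B,0,100,0,0,0); 
cv2.imwrite("pics/hold.png",cv2.resize(np.hstack([A,B]),None,fx=.94,fy=.94)); print(A.shape,B.shape)
C=plane("top",[(161.6,165.8),(131,255.7),(104.2,247.4)],14); print(np.round(C),np.linalg.norm(C[0]-C[1]),np.linalg.norm(C[2]-C[1]),np.degrees(np.arctan2(*(C[1]-C[0])[[1,0]])),(C[0]+C[2])/2)
```

```text
(600, 400, 3) (600, 450, 3)
[[619. 203.  14.]
 [411. 263.  14.]
 [430. 324.  14.]] 216.61472472266223 63.40138580748385 163.9204794108482 [524.63287227 263.63712925  14.        ]
```

View pics/hold.png

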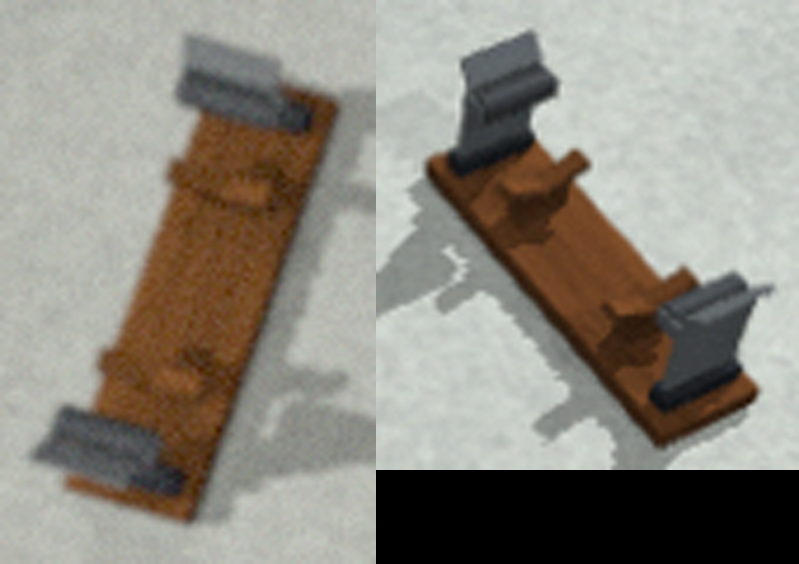

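In the brightened crop, the top-face corners are at top (161.9,166.3), (130.9,254.6), (104,248.2) and scene (341.5,114), (390.9,172.3), (411.1,162.1). Cradles and clips are clear.

Run:
```python
from h import *
for n,q in [("top",[(161.9,166.3),(130.9,254.6),(104,248.2)]),("scene",[(341.5,114),(390.9,172.3),(411.1,162.1)])]:
    C=plane(n,q,14);print(n,np.round(C[:,:2],1).tolist(),[round(np.linalg.norm(C[i]-C[i+1]),1) for i in (0,1)],"yaw",round(np.degrees(np.arctan2(*(C[0]-C[1])[[1,0]])),1),"mid",(C[0]+C[2])/2)
for ctr in [(522,265)]:
  for y in (-16,-14):
    c,s_=np.cos(np.radians(y)),np.sin(np.radians(y))
    X=[[522+x*c-v*s_,265+x*s_+v*c,14] for x in(-110,110) for v in(-32,32)]
    print(y,px("top",X).round(1).tolist(),px("scene",X).round(1).tolist())
```

```text
top [[617.9, 202.7], [413.5, 263.8], [428.3, 324.2]] [np.float64(213.4), np.float64(62.2)] yaw -16.6 mid [523.13378392 263.43361793  14.        ]
scene [[414.2, 266.1], [619.9, 202.4], [636.4, 262.0]] [np.float64(215.3), np.float64(61.8)] yaw 162.8 mid [525.32556605 264.02842264  14.        ]
-16 [[130.4, 257.3], [103.0, 249.7], [161.4, 165.9], [135.0, 158.7]] [[339.1, 113.0], [359.2, 104.4], [390.9, 171.7], [412.0, 161.3]]
-14 [[132.2, 257.2], [104.5, 250.6], [159.9, 165.0], [133.3, 158.7]] [[338.1, 113.8], [357.8, 104.7], [392.5, 171.4], [412.9, 160.4]]
```

```bash
python3 -m handwheel '[[0,0,0,-3.5],[0,0,0,-3.7],[0,0,0,-3.5],[-0.006,-0.017,0,0],[-0.0114,-0.0318,0,0],[-0.0114,-0.0318,0,0],[-0.0114,-0.0318,0,0],[-0.0114,-0.0318,0,0],[-0.0114,-0.0318,0,0],[-0.0114,-0.0318,0,0]]' && python3 -m handwheel '[[-0.0114,-0.0318,0,0],[-0.0114,-0.0318,0,0],[-0.0114,-0.0318,0,0],[-0.0114,-0.0318,0,0],[-0.0114,-0.0318,0,0],[-0.0114,-0.0318,0,0],[-0.0114,-0.0318,0,0],[-0.0114,-0.0318,0,0],[-0.005,-0.014,0.02,0],[0,0,0,0]]' && python3 -m handwheel '[[0,0,0,0],[0,0,0,0],[0,0,0,0]]'
python3 - <<'E'
from h import *
s=r.sense(); print(s['tool_pos'],s['tcp_rot'],s['ft_force'])
w=r.snapshot("wrist")[:,:,::-1]; t=r.snapshot("top")[:,:,::-1]; c=r.snapshot("scene")[:,:,::-1]
for n,i in zip("wts",(w,t,c)): cv2.imwrite(f"pics/{n}3.png",i)
a=np.clip(w[:300,120:440]*1.5,0,255).astype('u1')
cv2.imwrite("pics/v3.png",cv2.resize(a,None,fx=2,fy=2,interpolation=cv2.INTER_CUBIC))
E
```

```text
time: 5.5
tool_pos: [537.5, -18.4, 169.5]
tcp_rot: [180.0, 0.2, -16.6]
ft_force: [0.6, 0.5, -0.6]
finger_gap: 31.9
grip_force: 79.3
time: 6.5
tool_pos: [519.6, 265.8, 146.7]
tcp_rot: [179.8, 0.3, -16.4]
ft_force: [-0.3, -0.4, -2.8]
finger_gap: 31.8
grip_force: 79.4
time: 6.8
tool_pos: [523.7, 263.3, 151.9]
tcp_rot: [-180.0, -0.0, -16.6]
ft_force: [0.1, -0.6, -1.3]
finger_gap: 32.0
grip_force: 79.4
[523.71874274 263.28658473 151.90306911] [-1.79976226e+02 -3.93874125e-02 -1.66198349e+01] [ 0.08542178 -0.62681544 -1.34659211]
```

View pics/v3.png

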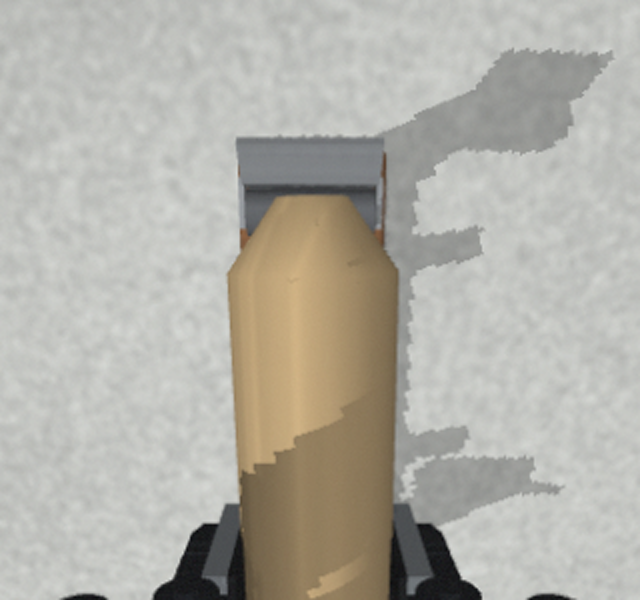

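The wrist view shows the far clip, with its top edge at (275,69) and wheel edge at row 92, square with and centred on the roller tip (276,98). The remaining offset is about 1 mm each in -x and -y. I descend to just above contact.

```bash
python3 -m handwheel '[[-0.001,-0.0007,0.02,0],[0,0,0.03,0],[0,0,0.02,0],[0,0,0.006,0],[0,0,0,0],[0,0,0,0]]'
python3 - <<'E'
from h import *
s=r.sense(); print(s['tool_pos'],s['ft_force'])
w=r.snapshot("wrist")[40:240,170:390,::-1]; t=r.snapshot("top")[145:265,90:170,::-1]; c=r.snapshot("scene")[60:180,320:430,::-1]
o=[np.clip(cv2.resize(i,(260,int(260*i.shape[0]/i.shape[1])),interpolation=2).astype(float)*1.7,0,255).astype('u1') for i in (w,t,c)]
o=[cv2.copyMakeBorder(i,0,400-len(i),0,0,0) for i in o]
cv2.imwrite("pics/v4.png",np.hstack(o))
E
```

```text
time: 7.55
tool_pos: [523.5, 265.1, 76.7]
tcp_rot: [-179.9, -0.1, -16.6]
ft_force: [0.3, 0.4, -1.1]
finger_gap: 31.7
grip_force: 79.4
[523.49662308 265.13672003  76.72534403] [ 0.31093156  0.38814806 -1.1106616 ]
```

View pics/v4.png

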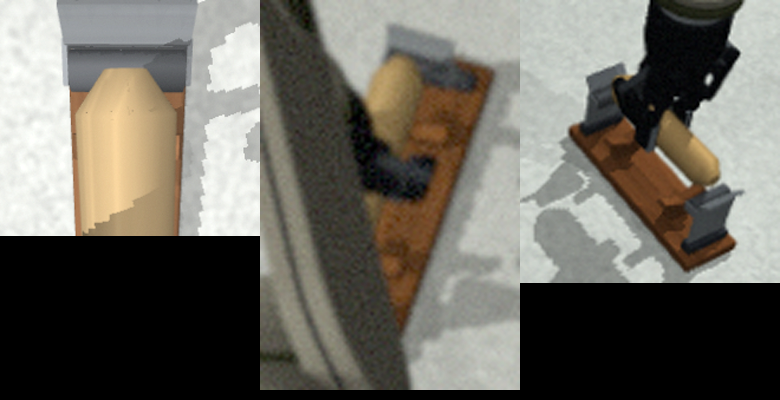

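Left crop (wrist): the roller tip is centred at col 126, the clip at 128 and the base at 127, so it is aligned within 1 mm. I press down in stages.

```bash
python3 -m handwheel '[[0,0.0005,0.006,0],[0,0,0.005,0],[0,0,0.005,0],[0,0,0.005,0],[0,0,0,0]]' - 110 && python3 -m handwheel '[[0,0,0.005,0],[0,0,0.005,0],[0,0,0,0],[0,0,0,0]]'
```

```text
time: 8.2
tool_pos: [522.4, 264.9, 54.0]
tcp_rot: [-179.9, 0.0, -16.5]
ft_force: [1.2, 3.5, -0.8]
finger_gap: 31.1
grip_force: 109.8
time: 8.6
tool_pos: [521.4, 264.6, 42.6]
tcp_rot: [180.0, 0.1, -16.6]
ft_force: [1.3, 5.5, -7.4]
finger_gap: 31.2
grip_force: 109.3
```

```bash
python3 -m handwheel '[[0,0,0.003,0],[0,0,0.003,0],[0,0,0,0],[0,0,0,0]]' && python3 -m handwheel '[[0,0,0.002,0],[0,0,0.002,0],[0,0,0,0],[0,0,0,0]]'
```

```text
time: 9.0
tool_pos: [521.5, 263.7, 37.2]
tcp_rot: [179.9, 0.1, -16.5]
ft_force: [1.0, 0.5, -9.5]
finger_gap: 31.4
grip_force: 109.4
time: 9.4
tool_pos: [523.2, 264.7, 35.2]
tcp_rot: [-179.9, -0.1, -16.5]
ft_force: [0.3, 0.2, -0.2]
finger_gap: 31.3
grip_force: 110.6
```

```bash
python3 -m handwheel '[[0,0,0.002,0],[0,0,0.001,0],[0,0,0,0],[0,0,0,0]]'
python3 - <<'E'
from h import *
w=r.snapshot("wrist")[40:240,170:390,::-1]; c=r.snapshot("scene")[60:180,320:430,::-1]
o=[np.clip(cv2.resize(i,(390,int(390*i.shape[0]/i.shape[1])),interpolation=2).astype(float)*1.7,0,255).astype('u1') for i in (w,c)]
o=[cv2.copyMakeBorder(i,0,430-len(i),0,0,0) for i in o]
cv2.imwrite("pics/v5.png",np.hstack(o))
E
```

```text
time: 9.8
tool_pos: [523.6, 265.2, 34.7]
tcp_rot: [-179.9, -0.1, -16.5]
ft_force: [-11.1, -2.5, 22.5]
finger_gap: 31.2
grip_force: 113.0
```

View pics/v5.png

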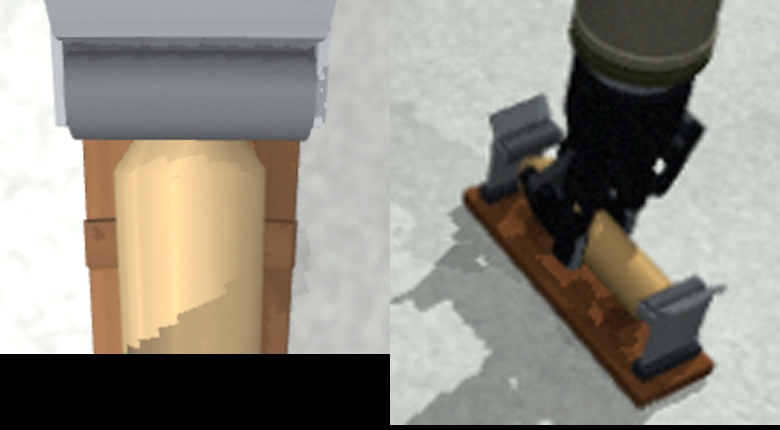

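The wheel closes over the roller end and the roller lies in both cradles (22 N of bottoming force). I release and retreat.

```bash
python3 -m handwheel '[[0,0,-0.002,0],[0,0,0,0]]' && python3 -m handwheel '[[0,0,0,0],[0,0,0,0],[0,0,0,0],[0,0,0,0],[0,0,0,0],[0,0,0,0],[0,0,0,0],[0,0,0,0]]' 0.08 && python3 -m handwheel '[[0,0,-0.01,0],[0,0,-0.02,0],[0,0,-0.03,0],[0,0,-0.04,0],[0,0,-0.04,0],[0,0,-0.03,0],[0,0,0,0],[0,0,0,0],[0,0,0,0]]'
python3 - <<'E'
from h import *
w=r.snapshot("wrist")[:,:,::-1]; c=r.snapshot("scene")[60:240,260:430,::-1]
o=[np.clip(cv2.resize(i,(390,int(390*i.shape[0]/i.shape[1])),interpolation=2).astype(float)*1.7,0,255).astype('u1') for i in (w,c)]
o=[cv2.copyMakeBorder(i,0,430-len(i),0,0,0) for i in o]
cv2.imwrite("pics/v6.png",np.hstack(o))
E
```

```text
time: 10.1
tool_pos: [523.5, 265.1, 34.9]
tcp_rot: [-179.9, -0.1, -16.5]
ft_force: [-2.2, 0.3, 9.5]
finger_gap: 31.5
grip_force: 110.8
time: 10.9
tool_pos: [522.4, 264.4, 33.3]
tcp_rot: [-180.0, 0.0, -16.5]
ft_force: [-0.3, -0.1, -0.7]
finger_gap: 79.9
grip_force: 0.0
time: 11.8
tool_pos: [521.7, 264.1, 202.2]
tcp_rot: [179.9, 0.1, -16.5]
ft_force: [0.2, 0.1, 0.9]
finger_gap: 79.9
grip_force: 0.0
```

View pics/v6.png

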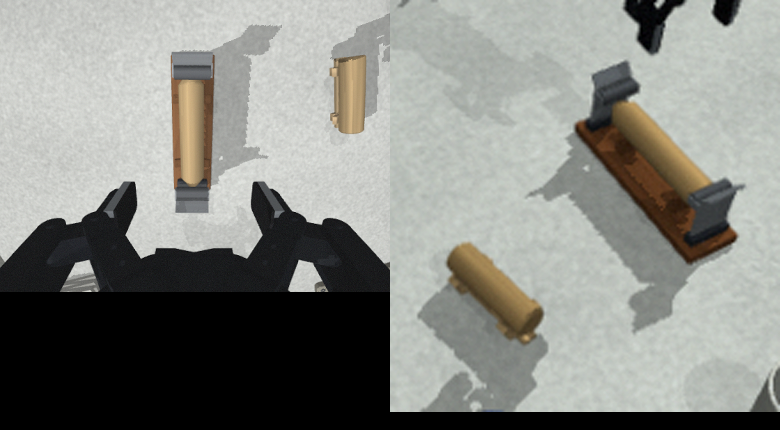

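The roller lies between both clips under the wheels, with the short roller untouched on its rest. I do a quick levelness check of both ends before handing in.

Run:
```python
from h import *
im=r.snapshot("scene")[:,:,::-1].copy(); m=cv2.inRange(cv2.cvtColor(im,cv2.COLOR_BGR2HSV),(13,70,60),(25,150,255))
a=np.radians(-16.6); ax=np.array([np.cos(a),np.sin(a),0]); c0=np.array([523.5,264.2,52])
for x in (-55,-40,-25,0,25,40,55):
    p,q,u=px("scene",[c0+ax*x,c0+ax*(x+10),c0+ax*x+[0,0,10]]); d=(q-p)/np.linalg.norm(q-p); n=np.array([d[1],-d[0]])
    t=np.arange(-14,14,.25); v=[m[int(round(y)),int(round(X))]>0 for X,y in p+t[:,None]*n]
    k=t[np.array(v)]; print(x,p.round(),k.min() if len(k) else None,k.max() if len(k) else None,"px per 10mm up",round((u-p)@n,1))
```

```text
-55 [364. 112.] -2.25 6.25 px per 10mm up 2.4
-40 [368. 116.] -2.75 6.5 px per 10mm up 2.4
-25 [371. 120.] -2.75 7.0 px per 10mm up 2.4
0 [377. 126.] -2.25 7.0 px per 10mm up 2.4
25 [383. 133.] -3.75 7.0 px per 10mm up 2.5
40 [387. 137.] -3.25 7.25 px per 10mm up 2.5
55 [391. 141.] -3.0 7.5 px per 10mm up 2.5
```

```bash
python3 -c "
from bench import r
print(r.hand_in())"
```

```text
the job is handed in; nothing more can be done
None
```

The long tapered roller is pressed into the holder under both clip wheels and lies in its cradles, level to about 2 mm by camera. The gripper has let go and pulled clear, the short roller still lies on its rest, and the job was handed in at about 12 s (no verdict was returned).

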